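# Close the tray gate and tip the rinsed tubes out to drain

## Robot

A 7-joint arm with a two-finger parallel gripper is mounted at the origin on the work surface. World frame = base frame: x ahead of the robot, y to its left, z up, the work surface at z = 0. Lengths are in m, angles in rad, forces in N, time in s.
With the tool pointing down it reaches from about 0.425 to 0.825 m from the base axis. Payload 3.6 kg.
Tool frame: the origin (TCP) lies between the finger pads; the fingertips stand 11 mm ahead of it and the grasp point (between the pads) lies 8 mm behind it (tips_ahead is the distance from the TCP to the fingertips, in m); z points along the fingers, y is the direction in which the jaws open and shut (so a half turn about z gives the same grasp; the last joint's range is limited). The gripper opens to 85 mm and grips with 20 to 120 N. Pads are 22 mm wide; open, the fingers measure 114 mm over their backs; the gripper's body (76 mm by 85 mm) begins 54 mm behind the grasp point. The pads swing forward as they close: fully open they stand 13 mm farther back than shut.
Start: joints at [-1.298, 0.615, -0.013, 1.423, 0.008, 1.103, -0.04], TCP at [0.191, 0.621, 0.242] pointing down, gripper open.
Joint ranges: [-3.12, 3.12], [-0.3, 2.06], [-1.34, 1.32], [0.26, 2.42], [-1.36, 4.5], [0.01, 1.98], [-2.84, 2.84]. Speed limits (rad/s): [2.79, 2.79, 3.14, 3.14, 3.14, 3.14, 3.14].

## Interface

Orientations are given as [roll, pitch, yaw] about the fixed x, y, z axes, in that order (R = Rz(yaw) Ry(pitch) Rx(roll)).
In Python, from cell import * gives the robot as it stands. The module is installed in compiled form; this text tells all that it offers.
- The arm moves only by the shell command python3 -m crank 'ROWS' [FORCE]. ROWS is JSON, a list of rows, each a list of 3 entries, a list of its own where there are three numbers: the shift along the tool's x, y, z in m, then the turn, a rotation vector about the tool's x, y, z in degrees, then the closure, from 0 (fully open) to 1 (shut). A call has 1 to 8 rows; each row shifts and turns the commanded pose from where the row before left it, along the tool's axes as they then stand; what a row does not reach is not made up. A row lasts 1/10 s, in which the tool goes at most 50 mm and 8.59 degrees, less where a joint would pass 70% of its speed; a pose out of reach is approached as far as the arm can. A call is refused whole if a number of a shift passes 0.05 or a number of a turn 8.59, either way. A call with a gripper value outside its range is refused whole. The fingers move at their own pace and stop on an object; FORCE is the grip in N (left out, the last holds). Time passes only in rows, so rows that do not move let the fingers close. It gives the time, the measured TCP pose, the force and the opening at its end, in the units of the state.
- get_state(): the state, without advancing time (a new reading comes with each control period).
- read_camera(name): name is "scene" or "top" or "wrist"; returns (picture, depth): 400x640x3 uint8, red, green, blue; 400x640 float32, m along the optical axis (not along the pixel's ray), 0 where there is no reading.
- get_calibration(name): a dict with "fx", "fy", "cx", "cy" (pixels), "eye" and "attitude" of the camera in the world; the wrist camera has in their place "T_tool_cam" (4x4, takes a point from camera to tool coordinates, whose origin is the TCP and whose axes are the flange's). Camera axes: x right, y down, z forward; pixel columns grow to the right and rows downward; lengths in m; the calibration is good to about 2 mm. A picture is of the moment at which its call begins: read the wrist's pose just before it. get_calibration takes no time and is no camera call.
- job_done(): hands the job in, once; it reports no verdict.
Trained networks look in the newest picture that a camera, given by its name, has taken for a name from the list of things; names that differ only in an ending like _2 or _b are one class to them, and where a whole thing is asked for, a point or a joint stands for the part that bears it (a point fixed in the world has none). Each returns a list of dicts, best first, with "confidence" (0 to 1); they miss things now and then, are a little off and sometimes report something else, mostly with a low value. They report only what shows in the picture. A call takes as long as a camera call. They do not tell look-alikes from the thing itself.
- cut_out(camera, query): "pixels" (400x640 bool, what is visible of it).
- mark_of(camera, query): "point" ([x, y, z] in m, in world coordinates, good to about 4 mm: a listed point, or the origin of a listed thing).
The state is a dict: "time_s": time; "qpos": joint angles; "qd": joint speeds; "effort": joint torques, N m; "position": TCP position; "tcp_rot": TCP orientation; "force": force on the tool from outside, world axes, zero at the start; "moment": the same for the moment, N m; "gripper_width": finger opening in m.
Only numpy, scipy, OpenCV 4.12 (cv2) and the standard library are available. Lean on these libraries where they do the work, as an engineer would, in place of code of your own. Each camera call takes 0.05 s, during which the arm holds its last target. There are 200 camera calls.

## Task

First swing the hinged gate bar of the white draining tray shut by its red end, until it lies against the orange stop. Then tip the wire basket over by its blue handle so that all four purple-capped tubes roll out through the spout into the tray, and let the basket come back down to rest. The gate must stay shut, no tube may fall onto the bench, and the racks, bottle, beaker and clamp standing about are to be left where they are.

Things in the scene. Friction and masses are not known exactly. Their poses are not given: they have to be found in the camera images.
- station: White draining station fixed to the bench, 205 x 355 mm. Origin: at bench height, midway across, right below the basket's hinge. Its y axis is the way the tubes roll: basket at -y, tray at +y (y 0 to 160 mm), shut by the gate bar only. A sill 28 mm high and 205 x 34 mm (x, y) lies under the shut bar, centred at y = 168 mm.
- tray (a point): Middle of the tray's floor (42 mm above the bench), 80 mm from the station's origin. The tray is 130 mm wide inside (x), with side walls 75 mm high at x = +/-68 mm; its floor slopes from 55 mm height at y = 0 to 30 mm at its open end, y = 160 mm.
- stop (a point): Top centre (66 mm above the bench) of the orange stop post, 12 mm across; in the station's frame at x = 94, y = 156 mm.
- gate_bar (a joint): Angle of the gate bar about its upright pin, rad: 0 = shut on the stop, pointing along the station's +x; positive = swung open towards its +y, away from the tray; range 0 to 1.5, starts at 0.6 to 1.2. Aluminium, 12 mm thick, 32 to 58 mm above the bench, reaching 205 mm from the pin, last 34 mm red. Stiff: it stays where it is left; 2 to 3 N at the red end turn it.
- bar_pin (a point): The bar's pin axis, at the bar's mid-height (45 mm); in the station's frame at x = -85, y = 168 mm.
- bar_end (a point): Middle of the bar's red end, 190 mm from the pin, at mid-height (45 mm) and mid-thickness.
- basket (a joint): Tip angle of the wire basket (132 wide, 122 long, 45 mm deep), rad: 0 = at rest, floor sloping 0.14 back from the 110 mm wide spout notch; grows to 0.95 as the handle goes towards the tray (station's +y). Hinge: along the station's x at the spout lip. Tubes begin to roll above about 0.2; 0.8 or more empties it. 1 to 3 N at the handle tip it; let go, it falls back to 0.
- handle_mid (a point): Middle of the basket's blue handle, a 12 mm thick round bar 76 mm long, parallel to the station's x, carried on two thin legs that slope in from the basket sides. At rest 60 mm behind (-y) and 130 mm above the hinge (208 mm above the bench); it can be pushed from behind with the fingers or gripped; it turns with the basket about the hinge.
- spout (a point): Middle of the spout lip, on the basket's hinge, 78 mm above the bench, over the tray's upper end.
- tube1: Rinsed sample tube, 16 mm thick, 100 mm long, pale with a purple cap, 13 to 21 g. Origin: its centre; x along the tube. Starts lying in the basket.
- tube2: Rinsed sample tube, 16 mm thick, 100 mm long, pale with a purple cap, 13 to 21 g. Origin: its centre; x along the tube. Starts lying in the basket.
- tube3: Rinsed sample tube, 16 mm thick, 100 mm long, pale with a purple cap, 13 to 21 g. Origin: its centre; x along the tube. Starts lying in the basket.
- tube4: Rinsed sample tube, 16 mm thick, 100 mm long, pale with a purple cap, 13 to 21 g. Origin: its centre; x along the tube. Starts lying in the basket.
- purple_rack: White rack with purple-capped tubes, 56 x 210 mm, 97 mm high; origin under its centre. Leave alone.
- red_rack: White rack with red-capped tubes, 56 x 210 mm, 97 mm high; origin under its centre. Leave alone.
- cup_rack: White rack with white-capped cups, 90 x 116 mm, 97 mm high; origin under its centre. Leave alone.
- bottle: White bottle with blue cap, 64 mm wide, 160 mm high; origin under its centre. Leave alone.
- beaker: Grey plastic beaker, 80 mm wide, 75 mm high; origin under its centre. Leave alone.
- clamp: Steel scissor clamp lying flat, 165 mm long; origin near its pivot. Leave alone.
Not all that is in view belongs to the job. Leave any pink look-alike of the tube3 alone.

How it is judged:
By the outcome, as a careful person would: the job done as asked, in the order asked, and still so for the second after the job is handed in, with the robot touching nothing.
It also fails if it takes over 59 s, if anything falls off the work surface, if the arm or the gripper's body presses on something with over 40 N, if the wrist force passes 120 N, or if a joint passes its speed limit or range.

## Working session

There is one attempt and no reset: what is moved stays moved. The work goes in short steps, Python scripts to look and compute and a shell command to move; the robot and the scene stay as the last step left them, time stands still between calls to the robot, and variables do not carry over. Pictures are saved under pics/ and viewed, about 8 in all and at most 12, crops included, and the job is handed in when it is done.

```bash
mkdir -p pics
python3 - <<'E'
from cell import *
import cv2,numpy as np
s=get_state();print({k:np.round(v,3) for k,v in s.items()})
for c in ["scene","top"]:
    p,d=read_camera(c);cv2.imwrite(f"pics/{c}0.png",p[:,:,::-1]);
    k=get_calibration(c);print(c,k)
    for q in ["station","tray","stop","bar_pin","bar_end","handle_mid","spout","tube1"]:
        r=mark_of(c,q);print(q,[(np.round(x["point"],3),round(x["confidence"],2)) for x in r][:5])
E
```

```text
{'time_s': np.float64(0.0), 'qpos': array([-1.299,  0.616, -0.013,  1.425,  0.008,  1.103, -0.04 ]), 'qd': array([ 0.001, -0.   ,  0.   , -0.001,  0.001,  0.001,  0.   ]), 'effort': array([ 0.0000e+00, -4.6922e+01,  2.5900e-01, -1.7103e+01,  1.0000e-02,
        1.0000e-02, -0.0000e+00]), 'position': array([0.191, 0.62 , 0.241]), 'tcp_rot': array([-3.139,  0.   ,  2.843]), 'force': array([-0.2  , -0.556,  0.288]), 'moment': array([ 0.001, -0.006, -0.028]), 'gripper_width': np.float64(0.085)}
scene {'fx': 472.20777181444714, 'fy': 472.20777181444714, 'cx': 324.1535630575431, 'cy': 202.9109676512566, 'eye': array([ 0.89097311, -0.60524461,  1.27500352]), 'attitude': array([-2.56729872, -0.00268482,  0.53728956])}
station [(array([ 0.541, -0.049, -0.003]), 0.91), (array([ 0.532, -0.128,  0.076]), 0.56), (array([ 0.791, -0.118,  0.001]), 0.45)]
tray [(array([0.551, 0.031, 0.044]), 0.57)]
stop [(array([0.648, 0.098, 0.067]), 0.59)]
bar_pin [(array([0.472, 0.129, 0.042]), 0.71)]
bar_end [(array([0.631, 0.236, 0.045]), 0.82), (array([0.292, 0.376, 0.002]), 0.38), (array([ 0.541, -0.05 , -0.0
[... 466 characters left out ...]
703,  1.52941849]), 'attitude': array([-3.03321435,  0.00822184, -1.56252624])}
station [(array([ 0.544, -0.05 , -0.003]), 0.58)]
tray [(array([0.546, 0.031, 0.044]), 0.88)]
stop [(array([0.645, 0.099, 0.067]), 0.82), (array([ 0.538, -0.111,  0.078]), 0.19)]
bar_pin [(array([0.474, 0.129, 0.046]), 0.79)]
bar_end [(array([0.631, 0.235, 0.043]), 0.75), (array([0.47 , 0.127, 0.044]), 0.62)]
handle_mid [(array([ 0.533, -0.106,  0.203]), 0.91)]
spout [(array([ 0.545, -0.048,  0.08 ]), 0.95)]
tube1 [(array([0.345, 0.056, 0.009]), 0.68), (array([ 0.53 , -0.157,  0.066]), 0.64), (array([ 0.536, -0.128,  0.071]), 0.57), (array([ 0.536, -0.146,  0.071]), 0.49), (array([ 0.466, -0.32 ,  0.009]), 0.42)]
```

View pics/scene0.png

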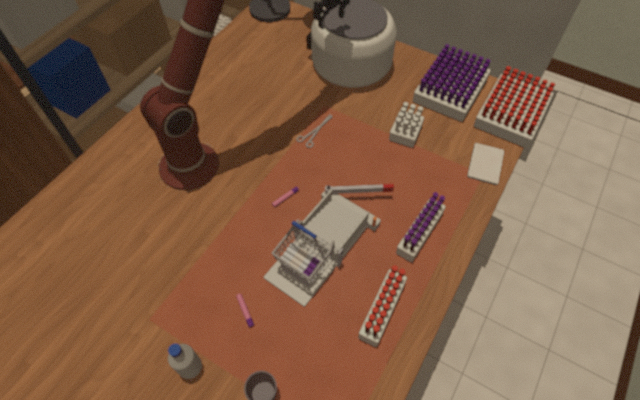

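View pics/top0.png

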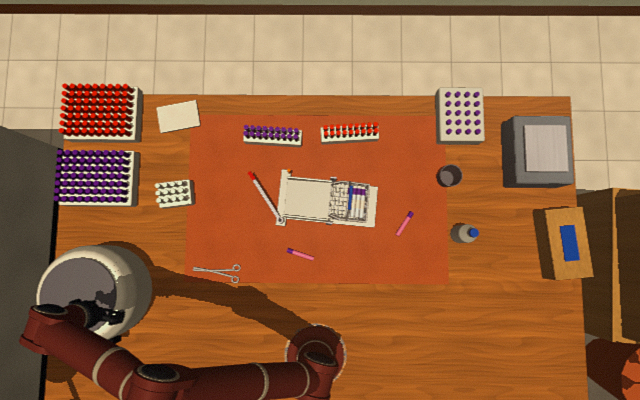

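The scene shows the white station mid-bench: handle about (303,230), red bar end (388,187) in the scene view. The bar is open. The four purple-capped tubes lie in the basket. The two pink tubes, loose on the bench at (286,197) and (245,310), are the look-alikes and stay put. Next I fit the station frame and express the TCP in it.

```bash
cat > h.py <<'E'
from cell import *
import numpy as np,cv2,json,os
from scipy.optimize import least_squares
L={"tray":(0,80),"stop":(94,156),"bar_pin":(-85,168),"spout":(0,0),"station":(0,0),"handle_mid":(0,-60)}
M={"tray":[(.551,.031),(.546,.031)],"stop":[(.648,.098),(.645,.099)],"bar_pin":[(.472,.129),(.474,.129)],
"spout":[(.540,-.046),(.545,-.048)],"station":[(.541,-.049),(.544,-.05)],"handle_mid":[(.538,-.105),(.533,-.106)]}
def W(p,v):
    c,s=np.cos(v[2]),np.sin(v[2]);return np.array([c*p[0]-s*p[1]+v[0],s*p[0]+c*p[1]+v[1]])
res=lambda v:np.concatenate([W(np.array(L[k])/1e3,v)-m for k in M for m in M[k]])
v=least_squares(res,[.54,-.05,-.1]).x
def S(p):
    c,s=np.cos(v[2]),np.sin(v[2]);d=np.array(p[:2])-v[:2]
    return np.round(1e3*np.array([c*d[0]+s*d[1],-s*d[0]+c*d[1],p[2] if len(p)>2 else 0]),1)
def show():
    s=get_state();print("t",round(s["time_s"],2),"TCP st mm",S(s["position"]),"yaw to st(deg)",round(np.degrees(s["tcp_rot"][2]-v[2]-np.pi)%360,1),"rot",np.round(s["tcp_rot"],3),"F",np.round(s["force"],1),"w",round(float(s["gripper_width"]),3))
E
python3 - <<'E'
from h import *
print(v,np.abs(res(v)).max());show()
b=S((.631,.2355));print("bar end",b,"angle",np.arctan2(b[1]-168,b[0]+85))
read_camera("scene")
for q in ["purple_rack","red_rack","cup_rack","bottle","beaker","clamp"]:
    print(q,[(S(x["point"]),round(x["confidence"],2)) for x in mark_of("scene",q)][:3])
E
```

```text
[ 0.54137612 -0.04754274 -0.09105774] 0.004172068577342314
t 0.9 TCP st mm [-409.4  634.1  242.3] yaw to st(deg) 348.1 rot [-3.142 -0.     2.843] F [ 0.5 -0.2 -0.2] w 0.085
bar end [ 63.5 290.    0. ] angle 0.6877430538559526
purple_rack [(array([220.6, 227.2,  -1.6]), 0.89)]
red_rack [(array([257.3, -48.9,  -3.2]), 0.69)]
cup_rack [(array([-23.6, 556.6,  -1.2]), 0.88)]
bottle [(array([ -66.8, -478.7,   -2.7]), 0.81)]
beaker [(array([ 131.4, -418.8,    0.6]), 0.91), (array([-86.1, 171. ,  42.6]), 0.27)]
clamp [(array([-2.872e+02,  3.988e+02, -3.000e-01]), 0.78), (array([ 0.6,  0.9, 77.4]), 0.28)]
```

```bash
python3 -m crank '[[[0,0,0],[0,0,-6],1],[[0,0,0],[0,0,-6],1],[[-0.04,-0.028,0],[0,0,0],1],[[-0.04,-0.028,0],[0,0,0],1],[[-0.04,-0.028,0],[0,0,0],1],[[-0.04,-0.028,0],[0,0,0],1],[[-0.04,-0.028,0],[0,0,0],1],[[-0.04,-0.028,0],[0,0,0],1]]' 30; python3 -c "from h import *;show()"
```

```text
time_s: 2.05
position: [0.4168, 0.4311, 0.2426]
tcp_rot: [3.141, 0.0, 3.052]
force: [1.6, 0.4, -0.2]
gripper_width: 0.0
t 2.05 TCP st mm [-167.6  465.3  242.6] yaw to st(deg) 0.1 rot [3.141 0.    3.052] F [ 1.6  0.4 -0.2] w 0.0
```

```bash
python3 -m crank '[[[-0.04,-0.028,0],[0,0,0],1],[[-0.04,-0.028,0],[0,0,0],1],[[-0.04,-0.028,0],[0,0,0],1],[[-0.04,-0.028,0],[0,0,0],1],[[0,0,0],[0,0,0],1],[[0,0,0],[0,0,0],1]]'; python3 -c "from h import *;show()"
```

```text
time_s: 2.65
position: [0.5659, 0.3048, 0.242]
tcp_rot: [-3.141, -0.0, 3.048]
force: [-0.1, 1.1, -0.3]
gripper_width: -0.0
t 2.65 TCP st mm [ -7.6 353.1 242. ] yaw to st(deg) 359.9 rot [-3.141 -0.     3.048] F [-0.1  1.1 -0.3] w -0.0
```

```bash
python3 -m crank '[[[-0.036,-0.025,0],[0,0,0],1],[[0,0,0.048],[0,0,0],1],[[0,0,0.048],[0,0,0],1],[[0,0,0.048],[0,0,0],1],[[0,0,0.030],[0,0,0],1],[[0,0,0.018],[0,0,0],1],[[0,0,0],[0,0,0],1],[[0,0,0],[0,0,0],1]]'
python3 - <<'E'
from h import *
show();p,d=read_camera("scene");cv2.imwrite("pics/s1.png",cv2.resize(p[130:270,230:450,::-1],None,fx=3,fy=3))
E
```

```text
time_s: 3.45
position: [0.5978, 0.2805, 0.0509]
tcp_rot: [3.14, -0.0, 3.055]
force: [-0.4, -0.1, 0.3]
gripper_width: -0.0001
t 3.45 TCP st mm [ 26.3 331.8  50.9] yaw to st(deg) 0.2 rot [ 3.14  -0.     3.055] F [-0.4 -0.1  0.3] w -0.0
```

View pics/s1.png

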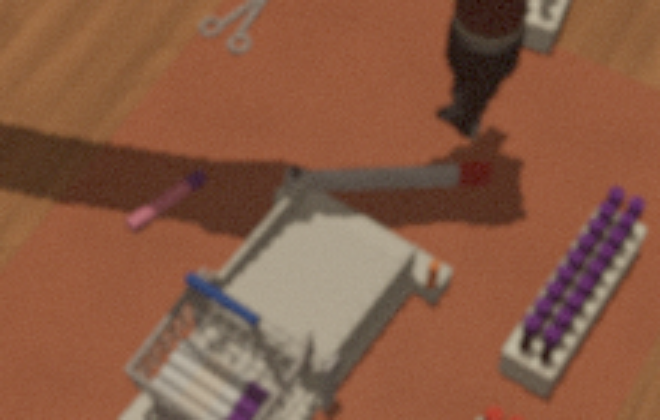

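The closed fingertips sit at (470,130) in the crop, just behind the red end at (475,172), as planned. Next I push the bar along the arc.

```bash
python3 -m crank '[[[-0.012,-0.010,0],[0,0,0],1],[[-0.012,-0.011,0],[0,0,0],1],[[-0.010,-0.015,0],[0,0,0],1],[[-0.011,-0.015,0],[0,0,0],1],[[-0.006,-0.012,0],[0,0,0],1],[[-0.006,-0.012,0],[0,0,0],1],[[-0.005,-0.011,0],[0,0,0],1],[[0,0,0],[0,0,0],1]]'
python3 - <<'E'
from h import *
show();read_camera("scene")
for x in mark_of("scene","bar_end")[:2]: print(S(x["point"]),x["confidence"])
E
```

```text
time_s: 4.3
position: [0.6529, 0.1833, 0.05]
tcp_rot: [-3.138, -0.0, 3.049]
force: [0.8, -0.1, 0.0]
gripper_width: 0.0001
t 4.3 TCP st mm [ 90.1 240.1  50. ] yaw to st(deg) 359.9 rot [-3.138 -0.     3.049] F [ 0.8 -0.1  0. ] w 0.0
[ 99.6 219.8  44.6] 0.7
[  3.9 -96.4  73.3] 0.24
```

```bash
python3 -m crank '[[[-0.003,-0.011,0],[0,0,0],1],[[-0.003,-0.011,0],[0,0,0],1],[[-0.002,-0.010,0],[0,0,0],1],[[-0.001,-0.008,0],[0,0,0],1],[[0,-0.004,0],[0,0,0],1],[[0,-0.003,0],[0,0,0],1],[[0,0,0],[0,0,0],1]]'
python3 - <<'E'
from h import *
show();read_camera("scene")
for x in mark_of("scene","bar_end")[:2]: print(S(x["point"]),x["confidence"])
E
```

```text
time_s: 5.1
position: [0.6575, 0.1389, 0.0504]
tcp_rot: [-3.141, 0.001, 3.052]
force: [-0.7, 0.6, -0.5]
gripper_width: 0.0002
t 5.1 TCP st mm [ 98.7 196.2  50.4] yaw to st(deg) 0.1 rot [-3.141e+00  1.000e-03  3.052e+00] F [-0.7  0.6 -0.5] w 0.0
[105.  179.2  45.1] 0.84
[  -3.5 -114.4   66.9] 0.16
```

```bash
python3 -m crank '[[[0,-0.004,0],[0,0,0],1],[[0,-0.003,0],[0,0,0],1],[[0,0,0],[0,0,0],1]]'; python3 -c "from h import *;show()"
```

```text
time_s: 5.5
position: [0.6575, 0.1323, 0.0507]
tcp_rot: [3.141, 0.002, 3.052]
force: [0.9, 1.5, 0.5]
gripper_width: 0.0
t 5.5 TCP st mm [ 99.3 189.7  50.7] yaw to st(deg) 0.1 rot [3.141e+00 2.000e-03 3.052e+00] F [0.9 1.5 0.5] w 0.0
```

```bash
for i in 1 2; do python3 -m crank '[[[0,-0.003,0],[0,0,0],1],[[0,0,0],[0,0,0],1]]'; done
python3 - <<'E'
from h import *
show();read_camera("scene")
for x in mark_of("scene","bar_end")[:1]: print(S(x["point"]),x["confidence"])
E
```

```text
time_s: 5.7
position: [0.6571, 0.1307, 0.0507]
tcp_rot: [3.14, 0.002, 3.053]
force: [2.7, 3.3, 0.1]
gripper_width: -0.0003
time_s: 5.9
position: [0.6571, 0.1305, 0.0508]
tcp_rot: [3.136, 0.003, 3.054]
force: [2.7, 6.1, -1.6]
gripper_width: -0.0001
t 5.9 TCP st mm [ 99.  187.9  50.8] yaw to st(deg) 0.2 rot [3.136e+00 3.000e-03 3.054e+00] F [ 2.7  6.1 -1.6] w -0.0
[104.3 167.7  46. ] 0.81
```

Bar seated: the TCP has stalled, force is rising, and the bar end reads y = 168. One more slight push, then back off and rise.

```bash
python3 -m crank '[[[0,-0.003,0],[0,0,0],1],[[0,0,0],[0,0,0],1],[[0,0.02,0],[0,0,0],1],[[0,0.03,0],[0,0,0],1],[[0,0,-0.05],[0,0,0],1],[[0,0,-0.05],[0,0,0],1],[[0,0,-0.05],[0,0,0],1],[[0,0,-0.05],[0,0,0],1]]'; python3 -m crank '[[[0,0,-0.05],[0,0,0],1],[[0,0,0],[0,0,0],1]]'
python3 - <<'E'
from h import *
show()
for c in ["scene","top"]:
    read_camera(c)
    for q in ["bar_end","handle_mid"]: 
        for x in mark_of(c,q)[:1]: print(c,q,S(x["point"]),x["confidence"])
E
```

```text
time_s: 6.8
position: [0.6592, 0.1714, 0.2517]
tcp_rot: [-3.138, -0.003, 3.051]
force: [1.4, 0.4, -0.0]
gripper_width: -0.0
time_s: 7.0
position: [0.6632, 0.1727, 0.3095]
tcp_rot: [3.138, 0.015, 3.05]
force: [1.2, -0.3, -0.0]
gripper_width: -0.0002
t 7.0 TCP st mm [101.3 230.4 309.5] yaw to st(deg) 360.0 rot [3.138 0.015 3.05 ] F [ 1.2 -0.3 -0. ] w -0.0
scene bar_end [105.4 166.4  43.6] 0.7
scene handle_mid [251.6 -49.4  -1.9] 0.66
top bar_end [107.1 168.8  44.4] 0.6
top handle_mid [  0.7 -61.4 205.8] 0.92
```

```bash
python3 -m crank '[[[0.0127,-0.0425,0],[0,0,0],1],[[0.0127,-0.0425,0],[0,0,0],1],[[0.0127,-0.0425,0],[0,0,0],1],[[0.0127,-0.0425,0],[0,0,0],1],[[0.0127,-0.0425,0],[0,0,0],1],[[0.0127,-0.0425,0],[0,0,0],1],[[0.0127,-0.0425,0],[0,0,0],1],[[0.0127,-0.0425,0],[0,0,0],1]]'; python3 -m crank '[[[0,0,0],[0,0,0],1],[[0,0,0],[0,0,0],1]]'; python3 -c "from h import *;show()"
```

```text
time_s: 8.1
position: [0.527, -0.1576, 0.299]
tcp_rot: [3.141, -0.003, 3.052]
force: [0.2, -0.3, 0.8]
gripper_width: -0.0001
time_s: 8.3
position: [0.5276, -0.1573, 0.2992]
tcp_rot: [3.141, -0.003, 3.049]
force: [0.2, 1.0, -0.7]
gripper_width: -0.0002
t 8.3 TCP st mm [  -3.7 -110.5  299.2] yaw to st(deg) 359.9 rot [ 3.141e+00 -3.000e-03  3.049e+00] F [ 0.2  1.  -0.7] w -0.0
```

```bash
python3 -m crank '[[[-0.003,0,0.04],[0,0,0],1],[[0,0,0.036],[0,0,0],1],[[0,0,0.02],[0,0,0],1],[[0,0.01,0],[0,0,0],1],[[0,0.01,0],[0,0,0],1],[[0,0.01,0],[0,0,0],1],[[0,0.01,0],[0,0,0],1],[[0,0,0],[0,0,0],1]]'
python3 - <<'E'
from h import *
show();p,d=read_camera("scene");cv2.imwrite("pics/s2.png",cv2.resize(p[160:310,230:430,::-1],None,fx=3,fy=3))
E
```

```text
time_s: 9.1
position: [0.5368, -0.1148, 0.206]
tcp_rot: [3.142, 0.004, 3.055]
force: [0.7, -2.4, -0.1]
gripper_width: -0.0
t 9.1 TCP st mm [  1.5 -67.4 206. ] yaw to st(deg) 0.3 rot [3.142 0.004 3.055] F [ 0.7 -2.4 -0.1] w -0.0
```

View pics/s2.png

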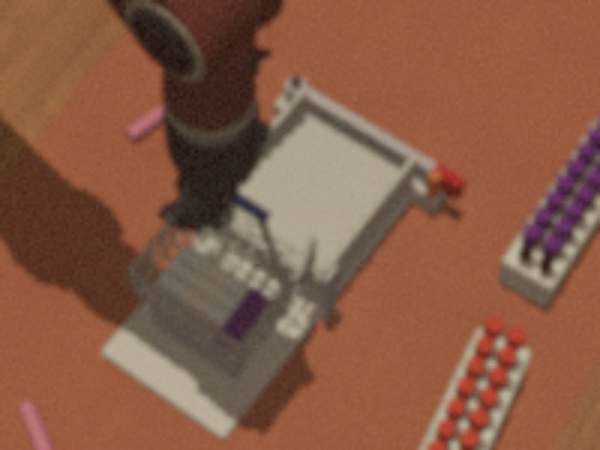

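The fingers are behind the blue handle at (250,207), the basket is starting to lift, the tubes are still inside, and the bar is shut on the stop at (440,180). I keep tipping slowly.

```bash
for i in 1; do python3 -m crank '[[[0,0.005,0],[0,0,0],1],[[0,0.005,0],[0,0,0],1],[[0,0.005,0],[0,0,0],1],[[0,0.005,0],[0,0,0],1],[[0,0.005,0],[0,0,0],1],[[0,0.005,0],[0,0,0],1],[[0,0.005,0],[0,0,0],1],[[0,0.005,0],[0,0,0],1]]'; python3 -m crank '[[[0,0.005,0],[0,0,0],1],[[0,0.005,0],[0,0,0],1],[[0,0.005,0],[0,0,0],1],[[0,0.005,0],[0,0,0],1],[[0,0.005,0],[0,0,0],1],[[0,0.005,0],[0,0,0],1],[[0,0.005,0],[0,0,0],1],[[0,0.005,0],[0,0,0],1]]'; done
python3 - <<'E'
from h import *
show();p,d=read_camera("scene");cv2.imwrite("pics/s3.png",cv2.resize(p[160:310,230:430,::-1],None,fx=3,fy=3))
E
```

```text
time_s: 9.95
position: [0.5387, -0.0759, 0.2042]
tcp_rot: [3.141, -0.001, 3.053]
force: [-0.5, -2.1, 1.9]
gripper_width: 0.0001
time_s: 10.75
position: [0.5421, -0.0364, 0.204]
tcp_rot: [-3.141, -0.001, 3.052]
force: [-0.9, -2.0, -1.9]
gripper_width: 0.0001
t 10.75 TCP st mm [ -0.3  11.1 204. ] yaw to st(deg) 0.1 rot [-3.141e+00 -1.000e-03  3.052e+00] F [-0.9 -2.  -1.9] w 0.0
```

View pics/s3.png

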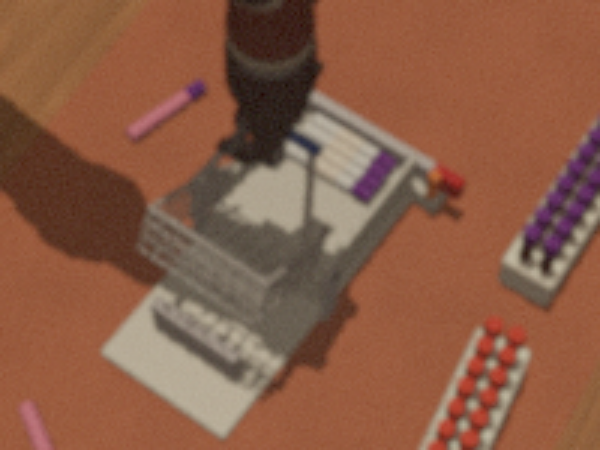

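The tubes now lie in the tray against the bar at about (345,155); the basket looks empty. I go on to full tip, dwell, then lower it with the fingers.

```bash
python3 -m crank '[[[0,0.006,0],[0,0,0],1],[[0,0.006,0],[0,0,0],1],[[0,0.006,0],[0,0,0],1],[[0,0.006,0],[0,0,0],1],[[0,0.003,0],[0,0,0],1],[[0,0,0],[0,0,0],1],[[0,0,0],[0,0,0],1],[[0,0,0],[0,0,0],1]]'; python3 -c "from h import *;show()"; python3 -m crank '[[[0,-0.012,0],[0,0,0],1],[[0,-0.012,0],[0,0,0],1],[[0,-0.012,0],[0,0,0],1],[[0,-0.012,0],[0,0,0],1],[[0,-0.012,0],[0,0,0],1],[[0,-0.012,0],[0,0,0],1],[[0,-0.012,0],[0,0,0],1],[[0,-0.008,0],[0,0,0],1]]'
python3 - <<'E'
from h import *
show();p,d=read_camera("scene");cv2.imwrite("pics/s4.png",cv2.resize(p[160:310,230:430,::-1],None,fx=3,fy=3))
for q in ["handle_mid","tube1","bar_end"]: print(q,[(S(x["point"]),round(x["confidence"],2)) for x in mark_of("scene",q)])
E
```

```text
time_s: 11.6
position: [0.5449, -0.0098, 0.2046]
tcp_rot: [3.141, 0.0, 3.052]
force: [-1.4, -1.5, 1.0]
gripper_width: -0.0001
t 11.6 TCP st mm [  0.   37.9 204.6] yaw to st(deg) 0.1 rot [3.141 0.    3.052] F [-1.4 -1.5  1. ] w -0.0
time_s: 12.4
position: [0.5361, -0.1031, 0.204]
tcp_rot: [-3.141, -0.001, 3.051]
force: [-0.1, -1.7, -0.7]
gripper_width: -0.0002
t 12.4 TCP st mm [-2.00e-01 -5.58e+01  2.04e+02] yaw to st(deg) 0.0 rot [-3.141e+00 -1.000e-03  3.051e+00] F [-0.1 -1.7 -0.7] w -0.0
handle_mid [(array([ -3.2, -32.2, 212. ]), 0.87), (array([-84.2, 169. ,  45.5]), 0.43)]
tube1 [(array([ -0. , 107.1,  48.5]), 0.7), (array([  5.7, 125.2,  42.4]), 0.7), (array([  2.2, 155.2,  36. ]), 0.62), (array([ -3.4, 140.1,  39.2]), 0.52), (array([ -53.8, -275.3,    4.7]), 0.51), (array([-195.7,   84.7,    9.9]), 0.47), (array([  0.7, -34.3, 213.7]), 0.28)]
bar_end [(array([106.5, 167.7,  51.5]), 0.6), (array([  3. , 158.2,  39.2]), 0.49)]
```

View pics/s4.png

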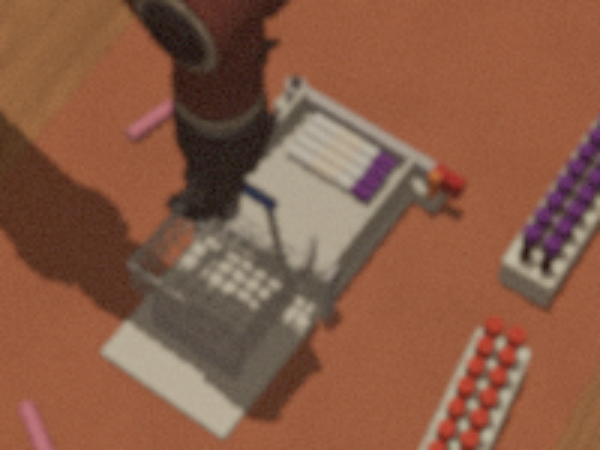

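All four tubes lie side by side in the tray at (340,155), y = 107, 125, 140 and 155 mm, and the basket is empty. I finish lowering it and retreat.

```bash
python3 -m crank '[[[0,-0.008,0],[0,0,0],1],[[0,-0.008,0],[0,0,0],1],[[0,-0.008,0],[0,0,0],1],[[0,-0.008,0],[0,0,0],1],[[0,-0.02,0],[0,0,0],1],[[0,-0.01,-0.03],[0,0,0],1],[[0,0,-0.05],[0,0,0],1],[[0,0,-0.05],[0,0,0],1]]';python3 -m crank '[[[0,-0.03,0],[0,0,0],1],[[0,-0.03,0],[0,0,0],1],[[0,-0.03,0],[0,0,0],1],[[0,0,0],[0,0,0],1],[[0,0,0],[0,0,0],1],[[0,0,0],[0,0,0],1]]'
python3 - <<'E'
from h import *
show()
for c in ["scene","top"]:
    p,d=read_camera(c)
    if c=="scene":cv2.imwrite("pics/s5.png",p[:,:,::-1])
    for q in ["handle_mid","tube1","bar_end","purple_rack","red_rack","cup_rack","bottle","beaker","clamp"]: print(c,q,[(S(x["point"]),round(x["confidence"],2)) for x in mark_of(c,q)][:6 if q=="tube1" else 1])
E
```

```text
time_s: 13.4
position: [0.5305, -0.1637, 0.3353]
tcp_rot: [3.141, -0.002, 3.051]
force: [1.5, 0.2, 0.3]
gripper_width: -0.0002
time_s: 14.0
position: [0.5235, -0.2514, 0.3342]
tcp_rot: [3.14, 0.0, 3.054]
force: [1.0, -0.5, -0.8]
gripper_width: -0.0001
t 14.0 TCP st mm [   0.8 -204.6  334.2] yaw to st(deg) 0.2 rot [3.14  0.    3.054] F [ 1.  -0.5 -0.8] w -0.0
scene handle_mid []
scene tube1 [(array([ -53.8, -274.3,    4.2]), 0.72), (array([  2.6, 156.3,  38.7]), 0.69), (array([ -3.2, 138.4,  42.3]), 0.63), (array([ -0.3, 106.3,  45.6]), 0.58), (array([  4.2, 123.8,  44.2]), 0.56), (array([-194. ,   83.4,    9.4]), 0.41)]
scene bar_end [(array([106.1, 169.2,  47.2]), 0.9)]
scene purple_rack [(array([221.1, 227. ,   1.1]), 0.95)]
scene red_rack [(array([250.5, -49.6,  -2.1]), 0.88)]
scene cup_rack [(array([-24.9, 559.5,  -0.9]), 0.66)]
scene bottle [(array([ -69.5, -477.9,   -2. ]), 0.57)]
scene beaker [(array([ 129.9, -413.7,    1.3]), 0.69)]
scene clamp [(array([-2.917e+02,  4.008e+02,  3.000e-01]), 0.75)]
top handle_mid [(array([  1.7, -61.4, 205.9]), 0.59)]
top tube1 [(array([  3.6, 121.7,  41.9]), 0.69), (array([  1.2, 107.9,  44.9]), 0.61), (array([ -2. , 138.8,  42.3]), 0.59), (array([  1.7, -61.1, 204.5]), 0.53), (array([ -1. , 151.7,  42.5]), 0.52)]
top bar_end [(array([104. , 166.6,  47.1]), 0.69)]
top purple_rack [(array([215.2, 233.2,  -1.6]), 0.86)]
top red_rack [(array([253.6, -51.6,  -1.4]), 0.95)]
top cup_rack [(array([-27.9, 556.4,  -1. ]), 0.92)]
top bottle [(array([-6.500e+01, -4.763e+02,  2.000e-01]), 0.67)]
top beaker [(array([-285.9,  404.6,   -4.3]), 0.71)]
top clamp [(array([-286.7,  408. ,   -0.6]), 0.78)]
```

View pics/s5.png

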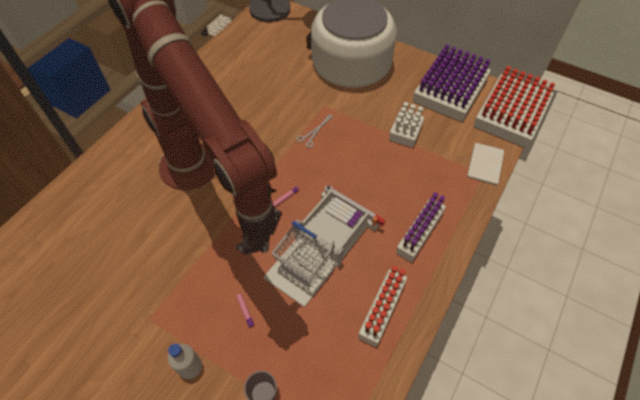

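The picture shows the gate shut at (378,220), four tubes in the tray at (345,213), the basket empty and at rest with its handle at (303,230), and the gripper clear of everything. I hand in.

```bash
python3 -c "from cell import *;print(job_done())"
```

```text
the job is handed in; nothing more can be done
None
```

The job is done and handed in at about 15 s of the 59 s allowed; `job_done()` gives no verdict. I pushed the gate bar by its red end with closed fingers until it met the orange stop. I then tipped the basket slowly from behind its blue handle, lowered it again on the fingers, and drew the arm clear.

**Last checks, in the station's frame:**
- **Gate:** the bar end read (106, 169) mm from the scene camera and (104, 167) mm from the top camera. The shut position is (105, 168) mm.
- **Tubes:** all four lie in the tray at y of about 107, 123, 139 and 154 mm, with none on the bench.
- **Basket:** it is empty and back at rest. The handle read y = -61 mm and z = 206 mm, against -60 and 208 mm.
- **Other objects:** the racks, bottle and clamp read within about 10 mm of where they started, no more than the two cameras differ from each other. The pink look-alikes were not touched.
- **Forces:** the highest reading I saw was about 7 N.

**Readings that disagreed:**
- The scene camera could not find the handle in the last picture, so its position rests on the top camera and the picture itself.
- The top camera put the beaker where the clamp lies, which is a false detection. The scene camera had it within about 5 mm of its starting place.

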